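# Open a twist-lock pantry canister whose thread hand is unknown and hold up its lid

## Robot

A 6-joint arm with a two-finger parallel gripper is mounted at the origin on the work surface. World frame = base frame: x ahead of the robot, y to its left, z up, the work surface at z = 0. Lengths are in mm, angles in rad, forces in N, time in s.
With the tool pointing down it reaches from about 425 to 950 mm from the base axis. Payload 3.5 kg.
Tool frame: the origin (TCP) lies on the centre line of the jaws, within the pads' length; the fingertips stand 25 mm ahead of it and the grasp point (between the pads) lies 6 mm ahead of it; z points along the fingers, y is the line along which they close (so a half turn about z gives the same grasp; the last joint's range is limited). The gripper opens to 85 mm and grips with 20 to 120 N. Pads are 22 mm wide; open, the fingers measure 114 mm over their backs; the gripper's body (76 mm by 85 mm) begins 54 mm behind the grasp point. The pads swing forward as they close: fully open they stand 13 mm farther back than shut.
Start: joints at [1.108, 0.286, 1.577, -0, 1.279, -0.15], TCP at [207.677, 642.243, 256.325] pointing down, gripper open.
Joint ranges: [-2.77, 2.77], [-0.9, 2.22], [0.21, 2.48], [-1.53, 4.67], [0.24, 2.81], [-2.84, 2.84]. Speed limits (rad/s): [2.79, 2.79, 3.14, 3.14, 3.14, 3.14].

## Interface

Orientations are given as a unit quaternion [w, x, y, z].
In Python, from station import env gives the robot as it stands.
- The arm moves only by the shell command python3 -m jog 'ROWS' [FORCE]. ROWS is a JSON object of lists of equal length, an entry for each row: "linear": the shift along the tool's x, y, z in mm, a list of three; "turn": the turn about the tool's z in degrees; "jaw": the opening, from 0 (shut) to 1 (fully open). A call has 1 to 8 rows; each row shifts and turns the commanded pose from where the row before left it, along the tool's axes as they then stand; what a row does not reach is not made up. A row lasts 1/12 s, in which the tool goes at most 41.7 mm and 7.16 degrees, less where a joint would pass 70% of its speed; a pose out of reach is approached as far as the arm can. A call with a gripper value outside its range is refused whole. The fingers move at their own pace and stop on an object; FORCE is the grip in N (left out, the last holds). Time passes only in rows, so rows that do not move let the fingers close. It gives the time, the measured TCP pose, the force, the opening and the grip force at its end, in the units of the state.
- env.read_state(): the state, without advancing time (a new reading comes with each control period).
- env.read_camera(name): name is "scene" or "top"; returns (picture, depth): 420x560x3 uint8, blue, green, red; 420x560 float32, mm along the optical axis (not along the pixel's ray), 0 where there is no reading.
- env.get_calibration(name): a dict with "camera_matrix" (3x3 intrinsics, pixels), "distortion" ([k1, k2, p1, p2, k3] as OpenCV has them; the pictures are not rectified), "pose" (4x4, takes a point from camera to world coordinates). Camera axes: x right, y up, looking along -z (the intrinsics and any distortion apply to the point x, -y, -z); pixel columns grow to the right and rows downward; lengths in mm; the calibration is good to about 2 mm. A picture is of the moment at which its call begins. get_calibration takes no time and is no camera call.
- env.finish_job(): hands the job in; it is judged then, once.
The state is a dict: "t": time; "q": joint angles; "qd": joint speeds; "tau": joint torques, N m; "position": TCP position; "ee_rot": TCP orientation; "wrist_force": force on the tool from outside, world axes, zero at the start; "ft_torque": the same for the moment, N m; "opening": finger opening in mm; "grasp_force": force on a finger pad.
Only numpy, scipy, OpenCV 4.12 (cv2) and the standard library are available. Lean on these libraries where they do the work, as an engineer would, in place of code of your own. Each camera call takes 0.05 s, during which the arm holds its last target. There are 200 camera calls.

## Task

Take the lid off the steel canister that stands in the rubber base. Nobody remembers which way its twist-lock thread loosens, so feel it out by turning gently both ways: grip the wooden handle with no more than about 40 N, stop turning where it resists, and do not pull or press the lid hard against the canister. Leave everything else on the counter where it is, and finish with the lid still in the gripper, held still and level over the open canister with about 10 cm of height between the lid's underside and the rim.

Things in the scene. Friction and masses are not known exactly. Their poses are not given: they have to be found in the camera images.
- canister: round steel canister, outer radius 41 mm, rim 110 mm above the counter, standing fast (it cannot move) in a round black rubber base of radius 58 mm, 16 mm high. Origin: centre of the underside, on the counter; z up, x is the direction in which the lid's handle points (within 3 degrees) while the lid is locked.
- lid: round steel lid, radius 43 mm, 6 mm thick, 0.1 to 0.2 kg, lying loose on the canister's rim. Origin: centre of the lid's underside (110 mm above the counter when on); z up, x along the handle. Below, a plug 5 mm deep and a stem with two lugs reach 20 mm into the mouth: lifted 25 mm it is clear.
- lid_grip (a point): centre of the lid's wooden bar handle, 20 mm above the lid's underside. The bar is 50 mm long (lid's x), 16 mm wide (lid's y), 28 mm high: from 6 to 34 mm above the underside.
- lid_lock (a point): on the lid's axis at its underside. Locked, the lid has 2 mm of free lift and turns freely between two rigid stops: 6 to 12 degrees the tight way, over 70 the loosening way (clockwise or anticlockwise: differs between starts, cannot be seen). From 50 to 70 degrees of loosening it lifts straight off, 60 is best. Turning 5 degrees on past a stop wrenches it too hard.
- oil_bottle: bystander, loose (sizes in mm): tall slim amber oil bottle, radius 28, height 190. Origin: centre of its underside
- sauce_jar: bystander, loose (sizes in mm): red sauce jar, radius 40, height 130. Origin: centre of its underside
- mayo_jar: bystander, loose (sizes in mm): white jar with a green cap, radius 42, height 140. Origin: centre of its underside
- carton: bystander, loose (sizes in mm): green carton 60 x 90 x 100. Origin: centre of its underside
- spice_jar: bystander, loose (sizes in mm): small spice jar, radius 22, height 85, near the canister. Origin: centre of its underside
- scoop: bystander, loose (sizes in mm): wooden-handled measuring spoon, 200 long, 20 thick, lying near the canister, along its own x. Origin: centre of its underside
Things that resemble listed ones, but are neither listed nor needed, are in the scene too. Leave any purple look-alike of the lid alone.

How it is judged:
By the outcome, as a careful person would: the job done as asked, in the order asked, and still so for the second after the job is handed in, while the arm keeps its last pose, push and grip.
It also fails if it takes over 51 s, if anything falls off the work surface, if the arm or the gripper's body presses on something with over 40 N, if the wrist force passes 120 N, or if a joint passes its speed limit or range.

## Working session

There is one attempt and no reset: what is moved stays moved. The work goes in short steps, Python scripts to look and compute and a shell command to move; the robot and the scene stay as the last step left them, time stands still between calls to the robot, and variables do not carry over. Pictures are saved under pics/ and viewed, at most 10 in all, crops included, and the job is handed in when it is done.

```bash
mkdir -p pics
cat > h.py <<'E'
import numpy as np, cv2
from station import env
def snap(n):
    im,d=env.read_camera(n); np.savez(f'/tmp/{n}.npz',im=im,d=d); return im,d
def cast(n,uv,z):
    c=env.get_calibration(n);P=np.array(c['pose'])
    p=cv2.undistortPoints(np.array(uv,float).reshape(-1,1,2),np.array(c['camera_matrix']),np.array(c['distortion'])).reshape(-1,2)
    r=np.c_[p[:,0],-p[:,1],-np.ones(len(p))]@P[:3,:3].T
    o=P[:3,3]; return o+r*((z-o[2])/r[:,2])[:,None]
E
python3 - <<'E'
from h import *
for n in('top','scene'):
    im,d=snap(n);cv2.imwrite(f'pics/{n}1.png',im);print(np.array(env.get_calibration(n)['pose']).round(2))
s=env.read_state();print({k:np.round(v,3) for k,v in s.items()})
E
```

```text
[[ 1.00000e-02  1.00000e+00 -5.00000e-02  4.50210e+02]
 [-1.00000e+00  1.00000e-02  2.00000e-02  2.21200e+01]
 [ 3.00000e-02  5.00000e-02  1.00000e+00  1.32483e+03]
 [ 0.00000e+00  0.00000e+00  0.00000e+00  1.00000e+00]]
[[ 6.40000e-01 -5.70000e-01  5.20000e-01  1.34943e+03]
 [ 7.70000e-01  4.70000e-01 -4.40000e-01 -6.88100e+02]
 [ 1.00000e-02  6.80000e-01  7.40000e-01  1.29905e+03]
 [ 0.00000e+00  0.00000e+00  0.00000e+00  1.00000e+00]]
{'t': np.float64(0.1), 'q': array([ 1.108,  0.287,  1.578,  0.   ,  1.279, -0.15 ]), 'qd': array([ 0.001,  0.001, -0.004,  0.   ,  0.001, -0.002]), 'tau': array([ 1.0000e-03, -4.0729e+01, -2.9370e+01, -0.0000e+00,  3.0000e-03,
       -0.0000e+00]), 'position': array([207.422, 641.76 , 255.051]), 'ee_rot': array([-0.   ,  0.156,  0.988, -0.001]), 'wrist_force': array([1.101, 0.41 , 0.386]), 'ft_torque': array([-0.011, -0.022, -0.012]), 'grasp_force': np.float64(0.0), 'opening': np.float64(85.531)}
```

View pics/top1.png

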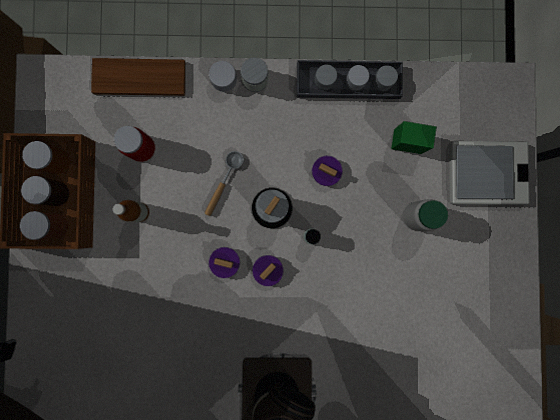

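View pics/scene1.png

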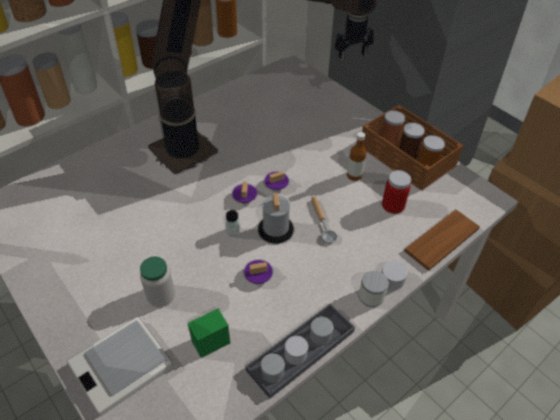

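The pictures show a steel lid with a wooden bar in a black base at top (272,207), which is scene (276,212).

Things it could be confused with:
- Purple lids at top (327,170), (224,263) and (268,271).
- Plain steel-topped jars at (222,73), (254,71), (326,77), (358,78) and (387,77), plus the jars in the crate.

I choose (272,207): steel, in the black base, with a wooden bar. Next is one close crop and a measurement.

Run:
```python
from h import *
z=np.load('/tmp/top.npz');im,d=z['im'],z['d']
cr=im[150:270,200:340];cv2.imwrite('pics/crop.png',cv2.resize(np.clip(cr*1.6,0,255).astype('uint8'),None,fx=5,fy=5,interpolation=cv2.INTER_CUBIC)[:600])
h=cv2.cvtColor(im,cv2.COLOR_BGR2HSV)
m=((h[...,0]>8)&(h[...,0]<25)&(h[...,1]>90)&(h[...,2]>60)).astype('uint8')
m2=np.zeros_like(m);m2[185:230,250:295]=m[185:230,250:295]
n,l,st,ce=cv2.connectedComponentsWithStats(m2);print(st,ce)
k=1+st[1:,4].argmax();c=max(cv2.findContours((l==k).astype('uint8'),0,1)[0],key=cv2.contourArea)
r=cv2.minAreaRect(c);b=cv2.boxPoints(r);print(r);P=cast('top',b,144);print(P.round(1))
print('grip',cast('top',[ce[k]],144).round(1),'edges',np.linalg.norm(np.diff(P,axis=0),axis=1))
ys,xs=np.where(l==k);Q=cast('top',np.c_[xs,ys],144)[:,:2];w,v=np.linalg.eigh(np.cov(Q.T));print('yaw',np.degrees(np.arctan2(v[1,1],v[0,1])),np.sqrt(w*12))
c=np.array(env.get_calibration('top')['pose']);
print('bar height', c[2,3]-np.median(d[l==k]), 'depth lid',d[200:215,260:285].min())
# black base
m=(im.max(2)<35).astype('uint8');n,l,st,ce=cv2.connectedComponentsWithStats(m)
print([ (s.tolist(),cc.round(1).tolist()) for s,cc in zip(st,ce) if s[4]>60])
for nm,uv,zz in(('spice',(313,237),85),('oil',(120,210),190),('mayo',(433,213),140)):print(nm,cast('top',[uv],zz).round(0))
print('scoop',cast('top',[(209,212),(236,160)],15).round(0))
```

```text
[[     0      0    560    420 235090]
 [   265    196     15     19    110]] [[279.50367519 209.5020758 ]
 [271.64545455 205.06363636]]
((271.6153564453125, 205.076904296875), (5.547001838684082, 18.859806060791016), 33.6900634765625)
[[499.7  38.6 144. ]
 [539.9  12.4 144. ]
 [532.1   0.6 144. ]
 [492.   26.9 144. ]]
grip [[515.9  19.6 144. ]] edges [47.97850415 14.11431105 47.97416076]
yaw 146.06703578773158 [14.66140598 48.68797163]
bar height 142.665000294646 depth lid 0.0
[([0, 0, 560, 420, 211821], [287.6, 207.3]), ([505, 0, 10, 62, 541], [509.5, 30.5]), ([0, 10, 62, 164, 2431], [12.4, 69.6]), ([298, 61, 105, 34, 1600], [348.9, 78.1]), ([93, 93, 92, 3, 146], [138.0, 93.8]), ([296, 94, 106, 6, 327], [348.3, 96.4]), ([537, 126, 23, 145, 1281], [546.9, 184.3]), ([137, 129, 18, 31, 138], [148.3, 144.8]), ([78, 135, 17, 114, 1423], [86.3, 192.8]), ([2, 136, 77, 111, 5417], [41.9, 190.9]), ([392, 143, 40, 11, 241], [411.0, 148.0]), ([128, 150, 18, 11, 66], [138.5, 156.6]), ([517, 164, 12, 18, 189], [522.7, 172.5]), ([252, 188, 41, 41, 422], [272.2, 212.1]), ([123, 201, 18, 20, 188], [131.8, 210.6]), ([306, 229, 15, 15, 172], [312.8, 236.2]), ([544, 234, 16, 28, 122], [552.0, 248.7]), ([0, 248, 44, 172, 2166], [10.3, 356.7]), ([542, 264, 18, 20, 69], [552.8, 272.6]), ([544, 291, 16, 26, 136], [552.1, 304.1]), ([540, 315, 20, 105, 1216], [550.3, 375.3]), ([239, 354, 77, 66, 4440], [276.7, 388.3])]
spice [[435. -91.  85.]]
oil [[498. 386. 190.]]
mayo [[ 499. -395.  140.]]
scoop [[502. 195.  15.]
 [650. 121.  15.]]
```

View pics/crop.png

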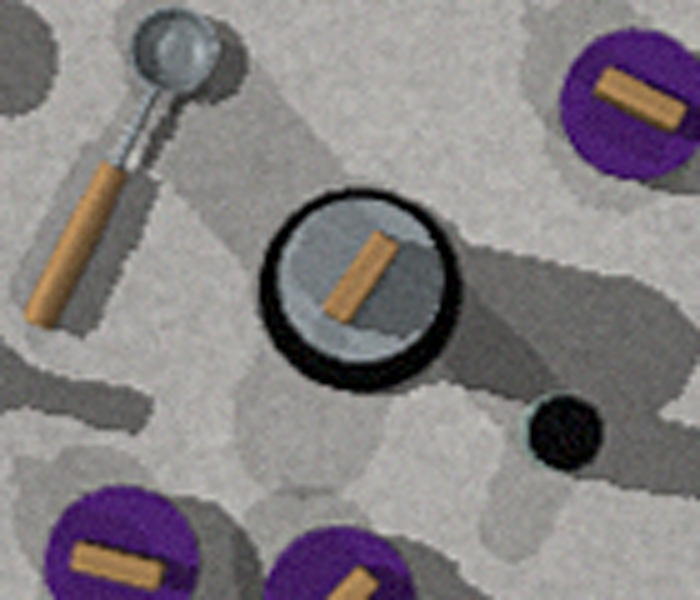

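The crop confirms it: steel lid centred near top (272,205), wooden bar along yaw 146°, 49x15 mm at about z=144 (matches the stated size), grip point near (516,20). I'll approach at the current height.

```bash
python3 -m jog '{"linear":[[-24,-25,0],[-24,-25,0],[-24,-25,0],[-24,-25,0],[-24,-25,0],[-24,-25,0],[-24,-25,0],[-24,-25,0]],"turn":[0,0,0,0,0,0,0,0],"jaw":[1,1,1,1,1,1,1,1]}' 30
python3 -m jog '{"linear":[[-24,-25,0],[-24,-25,0],[-24,-25,0],[-24,-25,0],[-24,-25,0],[-24,-25,0],[-24,-25,0],[-24,-25,0]],"turn":[0,0,0,0,0,0,0,0],"jaw":[1,1,1,1,1,1,1,1]}'
python3 -m jog '{"linear":[[-25,-24,0],[-25,-24,0],[-25,-24,0],[-25,-24,0],[0,0,0],[0,0,0],[0,0,0],[0,0,0]],"turn":[0,0,0,0,5,6,5,0],"jaw":[1,1,1,1,1,1,1,1]}'
cat > st.py <<'E'
from h import *
s=env.read_state();w,x,y,z=s['ee_rot']
print(round(s['t'],2),'pos',s['position'].round(1),'yaw',round(np.degrees(np.arctan2(2*(x*y+w*z),1-2*(y*y+z*z))),2),'F',s['wrist_force'].round(1),'T',s['ft_torque'].round(2),'q6',round(s['q'][5],2),'open',round(float(s['opening']),1),'grip',s['grasp_force'],'ztool',np.round([2*(x*z+w*y),2*(y*z-w*x)],4))
E
python3 st.py
```

```text
t: 0.77
position: [328.9, 391.1, 255.8]
ee_rot: [-0.0, 0.156, 0.988, -0.0]
wrist_force: [0.2, 0.3, 0.3]
opening: 85.0
grasp_force: 0.0
t: 1.43
position: [450.0, 141.8, 256.0]
ee_rot: [-0.0, 0.156, 0.988, -0.0]
wrist_force: [0.0, -0.3, 0.1]
opening: 85.4
grasp_force: 0.0
t: 2.1
position: [515.3, 21.0, 255.7]
ee_rot: [-0.001, 0.293, 0.956, -0.0]
wrist_force: [-0.1, -0.3, 0.3]
opening: 85.3
grasp_force: 0.0
2.1 pos [515.3  21.  255.7] yaw 145.95 F [-0.1 -0.3  0.3] T [ 0.01 -0.04 -0.08] q6 -1.13 open 85.3 grip 0.0 ztool [-0.0012  0.0002]
```

Second measurement of the bar, this time from the scene camera.

Run:
```python
from h import *
im,d=snap('scene')
cr=im[140:260,200:360];cv2.imwrite('pics/crop2.png',cv2.resize(cr,None,fx=5,fy=5,interpolation=cv2.INTER_CUBIC))
h=cv2.cvtColor(im,cv2.COLOR_BGR2HSV)
m=((h[...,0]>6)&(h[...,0]<25)&(h[...,1]>90)&(h[...,2]>60)).astype('uint8')
m2=np.zeros_like(m);m2[185:225,262:295]=m[185:225,262:295]
n,l,st,ce=cv2.connectedComponentsWithStats(m2);print(st,ce)
k=1+st[1:,4].argmax()
print(cast('scene',[ce[k]],132).round(1))
```

```text
[[     0      0    560    420 235135]
 [   274    194      5     16     65]] [[279.50102282 209.50223063]
 [275.8        201.43076923]]
[[517.1  19.7 132. ]]
```

View pics/crop2.png

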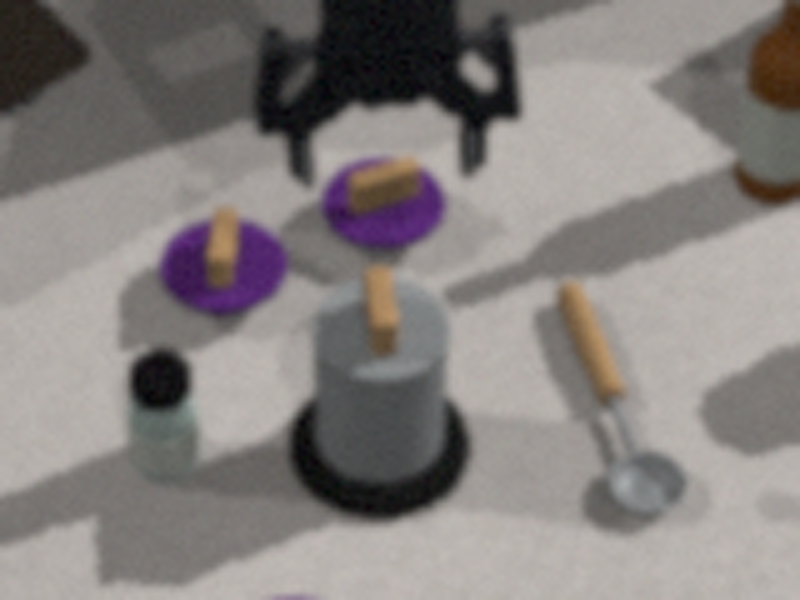

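Both views agree on (516.5, 19.7), and the scene crop shows the open jaws straddling the bar line with nothing in the way (bar at scene px (276,201)). Descend with the fingertips staying about 5 mm above the lid.

```bash
python3 -m jog '{"linear":[[-1.7,-0.5,20],[0,0,25],[0,0,25],[0,0,18],[0,0,12],[0,0,8],[0,0,0],[0,0,0]],"turn":[0,0,0,0,0,0,0,0],"jaw":[1,1,1,1,1,1,1,1]}' 30
python3 st.py
```

```text
t: 2.82
position: [517.0, 20.0, 148.8]
ee_rot: [0.0, 0.291, 0.957, 0.0]
wrist_force: [0.1, -0.6, 0.2]
opening: 84.8
grasp_force: 0.0
2.82 pos [517.   20.  148.8] yaw 146.12 F [ 0.1 -0.6  0.2] T [ 0.01 -0.02  0.  ] q6 -1.14 open 84.8 grip 0.0 ztool [ 0.0005 -0.0001]
```

```bash
python3 -m jog '{"linear":[[0,0,1.5],[0,0,0],[0,0,0],[0,0,0],[0,0,0],[0,0,0],[0,0,0],[0,0,0]],"turn":[0,0,0,0,0,0,0,0],"jaw":[0.5,0.3,0.15,0,0,0,0,0]}' 30
python3 st.py
python3 -m jog '{"linear":[[0,0,0],[0,0,0],[0,0,0],[0,0,0]],"turn":[0,0,0,0],"jaw":[0,0,0,0]}' 30
python3 st.py
```

```text
t: 3.48
position: [517.0, 19.9, 147.4]
ee_rot: [0.0, 0.292, 0.957, -0.0]
wrist_force: [-0.4, -0.3, 2.4]
opening: 15.0
grasp_force: 31.2
3.48 pos [517.   19.9 147.4] yaw 146.08 F [-0.4 -0.3  2.4] T [-0.11  0.04  0.05] q6 -1.14 open 15.0 grip 31.174839735031128 ztool [ 0.0008 -0.0003]
t: 3.82
position: [517.0, 19.9, 147.3]
ee_rot: [0.0, 0.292, 0.957, -0.0]
wrist_force: [-0.2, -0.9, 4.3]
opening: 15.5
grasp_force: 31.5
3.82 pos [517.   19.9 147.3] yaw 146.08 F [-0.2 -0.9  4.3] T [-0.16  0.14 -0.01] q6 -1.14 open 15.5 grip 31.45879089832306 ztool [ 0.0007 -0.0003]
```

Gripped at 31 N. There is 4 N of upward push, so I'll ease up 1 mm (within the 2 mm free lift), then feel both ways.

```bash
python3 -m jog '{"linear":[[0,0,-0.5],[0,0,-0.5],[0,0,0],[0,0,0]],"turn":[0,0,0,0],"jaw":[0,0,0,0]}'
python3 st.py
python3 -m jog '{"linear":[[0,0,0],[0,0,0],[0,0,0],[0,0,0]],"turn":[1.5,1.5,0,0],"jaw":[0,0,0,0]}'
python3 st.py
```

```text
t: 4.15
position: [516.5, 20.1, 147.4]
ee_rot: [-0.0, 0.292, 0.956, 0.0]
wrist_force: [0.7, -0.2, -0.0]
opening: 15.5
grasp_force: 30.8
4.15 pos [516.5  20.1 147.4] yaw 146.07 F [ 0.7 -0.2 -0. ] T [-0.16 -0.15 -0.02] q6 -1.14 open 15.5 grip 30.781572461128235 ztool [-0.0002  0.0002]
t: 4.48
position: [516.4, 20.2, 147.4]
ee_rot: [-0.0, 0.316, 0.949, 0.0]
wrist_force: [1.1, 1.1, -0.5]
opening: 15.5
grasp_force: 30.7
4.48 pos [516.4  20.2 147.4] yaw 143.11 F [ 1.1  1.1 -0.5] T [-0.03 -0.09  0.01] q6 -1.08 open 15.5 grip 30.74169158935547 ztool [-0.0008  0.0004]
```

```bash
python3 -m jog '{"linear":[[0,0,0],[0,0,0],[0,0,0],[0,0,0]],"turn":[1,1,0,0],"jaw":[0,0,0,0]}' >/dev/null
python3 st.py
python3 -m jog '{"linear":[[0,0,0],[0,0,0],[0,0,0]],"turn":[1,0,0],"jaw":[0,0,0]}'>/dev/null
python3 st.py
python3 -m jog '{"linear":[[0,0,0],[0,0,0],[0,0,0]],"turn":[1,0,0],"jaw":[0,0,0]}'>/dev/null
python3 st.py
```

```text
4.82 pos [516.3  20.1 147.4] yaw 141.08 F [ 0.2  0.8 -2.4] T [ 0.02 -0.02  0.01] q6 -1.05 open 15.7 grip 30.64815044403076 ztool [-0.0012  0.0002]
5.07 pos [516.5  20.  147.6] yaw 140.07 F [ 0.8 -0.5 -1.9] T [-0.02  0.04 -0.  ] q6 -1.03 open 14.9 grip 30.63077688217163 ztool [-0.0007  0.    ]
5.32 pos [516.7  20.  147.8] yaw 139.07 F [-0.2 -0.7 -1.5] T [0.02 0.01 0.02] q6 -1.01 open 15.2 grip 30.630980730056763 ztool [-0.0001  0.    ]
```

```bash
python3 -m jog '{"linear":[[0,0,0],[0,0,0],[0,0,0]],"turn":[1,0,0],"jaw":[0,0,0]}'>/dev/null
python3 st.py
```

```text
5.57 pos [516.7  20.  147.9] yaw 138.07 F [ 0.2  0.1 -0.4] T [ 0.02 -0.    0.03] q6 -1.0 open 15.3 grip 30.630939602851868 ztool [ 0. -0.]
```

```bash
python3 -m jog '{"linear":[[0,0,0],[0,0,0],[0,0,0]],"turn":[1,0,0],"jaw":[0,0,0]}'>/dev/null
python3 st.py
```

```text
5.82 pos [516.7  20.  147.8] yaw 137.07 F [-0.2 -0.1 -2. ] T [ 0.05  0.01 -0.05] q6 -0.98 open 15.1 grip 30.63079833984375 ztool [ 0. -0.]
```

```bash
python3 -m jog '{"linear":[[0,0,0],[0,0,0],[0,0,0]],"turn":[1,0,0],"jaw":[0,0,0]}'>/dev/null
python3 st.py
```

```text
6.07 pos [516.7  20.  147.8] yaw 136.08 F [ 0.1 -0.3 -1.5] T [ 0.02 -0.02 -0.01] q6 -0.96 open 15.8 grip 30.63136339187622 ztool [-0. -0.]
```

```bash
python3 -m jog '{"linear":[[0,0,0],[0,0,0],[0,0,0]],"turn":[1,0,0],"jaw":[0,0,0]}'>/dev/null
python3 st.py
```

```text
6.32 pos [516.7  20.  147.8] yaw 135.08 F [ 0.2 -0.  -1.9] T [ 0.05  0.04 -0.06] q6 -0.94 open 15.3 grip 30.630599856376648 ztool [ 0. -0.]
```

```bash
python3 -m jog '{"linear":[[0,0,0],[0,0,0],[0,0,0]],"turn":[1,0,0],"jaw":[0,0,0]}'>/dev/null
python3 st.py
```

```text
6.57 pos [516.7  20.  147.8] yaw 134.07 F [ 0.4 -0.3 -1.8] T [-0.01 -0.02 -0.01] q6 -0.93 open 15.2 grip 30.626043677330017 ztool [-0.0001  0.    ]
```

```bash
python3 -m jog '{"linear":[[0,0,0],[0,0,0],[0,0,0]],"turn":[1,0,0],"jaw":[0,0,0]}'>/dev/null
python3 st.py
```

```text
6.82 pos [516.7  20.  147.8] yaw 133.07 F [ 0.1  0.5 -2.5] T [ 0.02 -0.02 -0.01] q6 -0.91 open 15.1 grip 30.62161087989807 ztool [0. 0.]
```

```bash
python3 -m jog '{"linear":[[0,0,0],[0,0,0],[0,0,0]],"turn":[1,0,0],"jaw":[0,0,0]}'>/dev/null
python3 st.py
```

```text
7.07 pos [516.7  20.  147.8] yaw 132.07 F [-0.3 -0.7 -1.6] T [ 0.02 -0.02  0.03] q6 -0.89 open 15.3 grip 30.61804711818695 ztool [-0.  0.]
```

```bash
python3 -m jog '{"linear":[[0,0,0],[0,0,0],[0,0,0]],"turn":[1,0,0],"jaw":[0,0,0]}'>/dev/null
python3 st.py
```

```text
7.32 pos [516.7  20.  147.8] yaw 131.07 F [ 0.3  0.4 -2.1] T [-0.   -0.01  0.02] q6 -0.87 open 15.1 grip 30.61407208442688 ztool [-0. -0.]
```

```bash
python3 -m jog '{"linear":[[0,0,0],[0,0,0],[0,0,0]],"turn":[1,0,0],"jaw":[0,0,0]}'>/dev/null
python3 st.py
```

```text
7.57 pos [516.7  20.  147.8] yaw 130.07 F [ 0.5  0.6 -1.3] T [-0.03  0.02  0.04] q6 -0.86 open 15.6 grip 30.610145330429077 ztool [ 0. -0.]
```

16° clockwise (seen from above) and free, beyond any tight stop at 12° plus 3° of tolerance, so this looks like the loosening way. As asked, I'll feel the other way too.

```bash
python3 -m jog '{"linear":[[0,0,0],[0,0,0],[0,0,0],[0,0,0],[0,0,0],[0,0,0],[0,0,0],[0,0,0]],"turn":[-3,-3,-3,-3,-3,-2,-2,0],"jaw":[0,0,0,0,0,0,0,0]}'>/dev/null
python3 st.py
python3 -m jog '{"linear":[[0,0,0],[0,0,0],[0,0,0]],"turn":[-1,0,0],"jaw":[0,0,0]}'>/dev/null
python3 st.py
```

```text
8.23 pos [516.7  19.9 147.8] yaw 149.11 F [-0.3 -0.1 -1.4] T [-0.03 -0.02 -0.06] q6 -1.19 open 15.5 grip 30.58416187763214 ztool [-0.     -0.0002]
8.48 pos [516.6  19.7 147.8] yaw 150.06 F [-1.  -1.5 -1.1] T [-0.35  0.14  0.  ] q6 -1.21 open 15.7 grip 30.612440407276154 ztool [-0.0004 -0.0007]
```

```bash
python3 -m jog '{"linear":[[0,0,0],[0,0,0],[0,0,0]],"turn":[-1,0,0],"jaw":[0,0,0]}'>/dev/null
python3 st.py
```

```text
8.73 pos [516.5  19.5 147.8] yaw 151.08 F [-1.7 -4.7 -2.1] T [-0.78  0.32 -0.09] q6 -1.22 open 15.4 grip 30.67291349172592 ztool [-0.0007 -0.0011]
```

```bash
python3 -m jog '{"linear":[[0,0,0],[0,0,0],[0,0,0]],"turn":[-1,0,0],"jaw":[0,0,0]}'>/dev/null
python3 st.py
```

```text
8.98 pos [516.4  19.3 147.8] yaw 152.12 F [-1.9 -3.8 -0.7] T [-1.03  0.43 -0.1 ] q6 -1.24 open 15.5 grip 30.79254001379013 ztool [-0.001  -0.0018]
```

Anticlockwise resists from about yaw 149 (side force and moment ramping up), so I stop there: that is the tight way and clockwise loosens. The locked zero is about 143–146°, so I'll turn to yaw 84.

```bash
python3 -m jog '{"linear":[[0,0,0],[0,0,0],[0,0,0],[0,0,0],[0,0,0],[0,0,0],[0,0,0],[0,0,0]],"turn":[4,4,4,4,4,2,0,0],"jaw":[0,0,0,0,0,0,0,0]}'>/dev/null
python3 st.py
python3 -m jog '{"linear":[[0,0,0],[0,0,0],[0,0,0],[0,0,0],[0,0,0],[0,0,0],[0,0,0],[0,0,0]],"turn":[3,3,3,3,3,3,0,0],"jaw":[0,0,0,0,0,0,0,0]}'>/dev/null
python3 st.py
```

```text
9.65 pos [516.7  20.5 147.7] yaw 130.14 F [-0.2 -0.6 -1.3] T [0.04 0.08 0.05] q6 -0.86 open 15.7 grip 30.575895309448242 ztool [0.0003 0.0013]
10.32 pos [516.9  20.2 147.9] yaw 112.19 F [ 0.3  1.  -2.2] T [ 0.02 -0.    0.04] q6 -0.55 open 15.2 grip 30.591053366661072 ztool [0.0007 0.0006]
```

Still free. On to about yaw 84.

```bash
python3 -m jog '{"linear":[[0,0,0],[0,0,0],[0,0,0],[0,0,0],[0,0,0],[0,0,0],[0,0,0],[0,0,0]],"turn":[3,3,3,3,3,3,0,0],"jaw":[0,0,0,0,0,0,0,0]}'>/dev/null
python3 st.py
python3 -m jog '{"linear":[[0,0,0],[0,0,0],[0,0,0],[0,0,0],[0,0,0],[0,0,0],[0,0,0],[0,0,0]],"turn":[2,2,2,2,2,0,0,0],"jaw":[0,0,0,0,0,0,0,0]}'>/dev/null
python3 st.py
python3 -m jog '{"linear":[[0,0,-1],[0,0,-1],[0,0,-1],[0,0,0],[0,0,0]],"turn":[0,0,0,0,0],"jaw":[0,0,0,0,0]}'>/dev/null
python3 st.py
```

```text
10.98 pos [516.9  20.1 147.9] yaw 94.21 F [-0.6 -1.1 -1.1] T [-0.01  0.06  0.06] q6 -0.23 open 15.2 grip 30.591495037078857 ztool [0.0006 0.0003]
11.65 pos [516.8  20.1 147.9] yaw 84.17 F [-0.1 -0.3 -1.7] T [-0.02  0.02 -0.06] q6 -0.06 open 15.6 grip 30.589900016784668 ztool [0.0002 0.0001]
12.07 pos [516.8  20.  151. ] yaw 84.09 F [ 0.7 -0.4 -1.7] T [-0.04  0.04 -0.  ] q6 -0.05 open 15.6 grip 30.588918328285217 ztool [ 0.0003 -0.    ]
```

3 mm higher and carrying only the lid's weight, so it is free. Lift so the lid's underside ends about 100 mm over the rim (TCP near 247).

```bash
python3 -m jog '{"linear":[[0,0,-2],[0,0,-4],[0,0,-4],[0,0,-4],[0,0,-4],[0,0,-5],[0,0,-5],[0,0,-3]],"turn":[0,0,0,0,0,0,0,0],"jaw":[0,0,0,0,0,0,0,0]}'>/dev/null
python3 st.py
python3 -m jog '{"linear":[[0,0,-6],[0,0,-10],[0,0,-14],[0,0,-14],[0,0,-10],[0,0,-6],[0,0,-4],[0,0,-1]],"turn":[0,0,0,0,0,0,0,0],"jaw":[0,0,0,0,0,0,0,0]}'>/dev/null
python3 -m jog '{"linear":[[0,0,0],[0,0,0],[0,0,0],[0,0,0],[0,0,0],[0,0,0]],"turn":[0,0,0,0,0,0],"jaw":[0,0,0,0,0,0]}'>/dev/null
python3 st.py
python3 - <<'E'
from h import *
im,d=snap('scene');cv2.imwrite('pics/end.png',cv2.resize(im[100:280,160:400],None,fx=3,fy=3,interpolation=cv2.INTER_CUBIC))
E
```

```text
12.73 pos [517.   20.  182.9] yaw 84.08 F [ 0.3  0.2 -2.4] T [-0.01 -0.03 -0.05] q6 -0.05 open 14.9 grip 30.58656334877014 ztool [ 0.0012 -0.0002]
13.9 pos [516.6  20.  246.5] yaw 84.08 F [-0.3  0.4 -1.8] T [ 0.02  0.01 -0.03] q6 -0.05 open 15.3 grip 30.58635413646698 ztool [-0.0006  0.0001]
```

View pics/end.png

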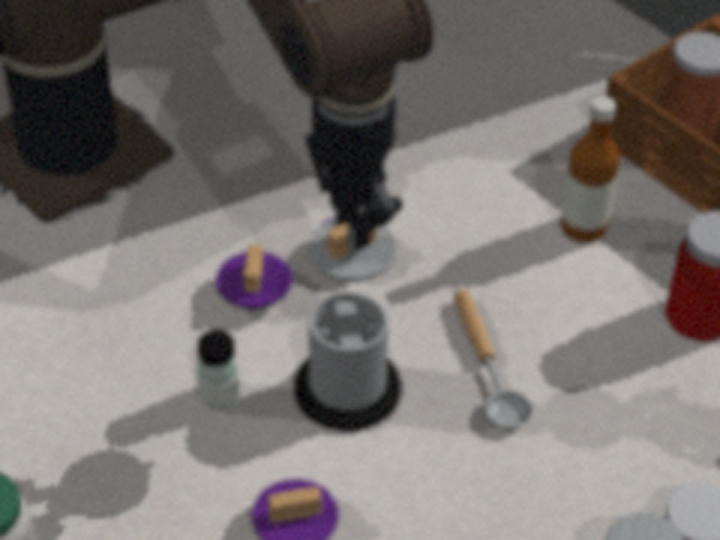

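The lid hangs level in the gripper at crop px (354,248), above the open canister at (347,320). Everything else is where it was.

```bash
python3 -c "
from station import env
print(env.finish_job())"
```

```text
the job is handed in; nothing more can be done
None
```

The lid is off (it loosens clockwise seen from above) and held still and level about 10 cm over the open canister at about 31 N grip; the job is handed in, but no verdict was returned.

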